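# Turn the table sign to eggs, then bring the square spice jar to the front and hold

### The job

The serving table is changing over to eggs. First lift the wooden sign out of its slotted stand, turn it round so that its egg face looks away from you to the far side of the table, seat it upright in the middle of the slot again and let go of it; then turn the spice carousel by its handle until the square jar stands in line with the pointer on the base. Finish while still gripping the handle and holding the carousel still, and leave the other things on the table where they are.

Things in the scene. Friction and masses are not known exactly. Their poses are not given: they have to be found in the camera images.
- sign: Loose wooden sign plate: 110 mm wide (y), 120 tall (z), 10 thick (x), 60-130 g; origin at the middle of its lower edge. Raised 3 mm on its -x face: an egg, 33 mm wide, 38-84 mm up; on its +x face: three level bars 75 mm long, 41-79 mm up. The top 35 mm is plain: grip there. It starts upright in the stand, egg towards the robot (wrong way round).
- sign_mid (a point): Centre of the sign, 60 mm above its lower edge and 60 mm below its top; same axes as the sign.
- egg (a point): Point on the surface of the sign's egg face, 8 mm out from its middle plane, half-way up.
- stand: Fixed wooden stand: foot 70 x 130 x 10 mm, origin centred on its underside on the table. Slot 14 mm wide between two rails 120 mm long along its y; slot floor 10 mm, upright walls to 30 mm, flared lips (mouth about 32 mm) to 44 mm above the table. Its +x looks to the far side of the table, away from the robot.
- slot (a point): Centre of the slot's floor, 10 mm above the table; the seated sign's lower edge rests here.
- base: Fixed wooden base of the carousel: disc 190 mm across, 18 mm high, origin centred on its underside on the table. A flat pointer 24 mm wide runs out along its +x, past the tray, to 165 mm from the axis: this is the front, towards the far side of the table.
- carousel (a joint): Angle of the turntable on its base, rad, growing counter-clockwise seen from above; 0 (or any whole number of turns) when the square jar is in line with the pointer. It turns freely either way by more than a turn (stops at -9 and 9), with light friction (about 0.08 N m), and stays where it is left.
- handle (a point): Centre of the carousel's handle, on its axis, 187 mm above the table: wooden bar 76 mm long (x), 16 wide (y), 34 tall (z), on a column 18 mm thick. Turns with the tray; its +x points to the square jar. Tray 230 mm across, top 32 mm above the table, with six fixed jars 82 mm from the axis, 60 degrees apart: five round, tops at 110 mm; one square, top at 137 mm.
- square_jar (a point): The square jar (42 mm glass body, 44 mm steel cap, the tallest and the only one that is not round): point on its own axis 85 mm above the table, 82 mm from the carousel's axis.
- front_place (a point): Where the square jar's point must come: 82 mm from the carousel's axis, over the pointer, 85 mm above the table. Fixed to the base, its x along the pointer.
- shaker: Bystander: glass shaker, 38 mm across, 75 mm tall, between the stand and the carousel. Origin under it.
- eggcup: Bystander: plain white round egg cup, 44 mm across, 50 mm tall, between the stand and the carousel. Origin under it.
- bowl: Bystander: steel bowl, 150 mm across, 60 mm tall. Origin under it.
- mug: Bystander: white mug, 80 mm across, 90 mm tall. Origin under it.
- spoon: Bystander: wooden spoon lying at the back of the table, left of the middle.
- spatula: Bystander: spatula lying at the back of the table, right of the middle.

How it is judged:
On the way, in this order (a step that is already met when the one before it is completed fails the run):
1. the sign stands seated in its slot, egg face to the far side, and is let go (x of egg in the frame of stand above 0.003 m and x of sign_mid in the frame of stand between -0.006 and 0.006 m and y of sign_mid in the frame of stand between -0.025 and 0.025 m and z of sign_mid in the frame of stand between 0.062 and 0.076 m and angle between sign_mid's own z axis and vertical below 0.2 rad and angle between the x axis of sign_mid and the x axis of stand, either way round below 0.25 rad and contact force between the fingers and sign below 0.1 N and linear speed of sign below 0.03 m/s), for 0.2 s.
2. the square jar is brought in line with the pointer (horizontal distance between square_jar and front_place below 0.014 m), for 0.2 s.
At the end, for the whole second after the job is handed in: Sign released, at rest, upright in the slot within 25 mm of its middle, egg to the far side; square jar within 14 mm (10 degrees) of the pointer line; carousel still (under 0.06 rad/s), fingers on its handle (grasp point within 45 mm of its centre, over 2 N) (all of step 1 and horizontal distance between square_jar and front_place below 0.014 m and velocity of joint carousel between -0.06 and 0.06 rad/s and contact force between the fingers and carousel above 2 N and distance between the grasp point and handle below 0.045 m); the arm keeps its last pose, push and grip.
It fails at once if a bystander is moved more than 30 mm (distance of any of shaker, eggcup, bowl, mug, spoon, spatula from where it was at the start of the episode above 0.03 m).
It also fails if it takes over 64 s, if anything falls off the work surface, if the arm or the gripper's body presses on something with over 40 N, if the wrist force passes 120 N, or if a joint passes its speed limit or range.

### The arm

A 6-joint arm with a two-finger parallel gripper is mounted at the origin on the work surface. World frame = base frame: x ahead of the robot, y to its left, z up, the work surface at z = 0. Lengths are in m, angles in rad, forces in N, time in s.
With the tool pointing down it reaches from about 0.35 to 0.875 m from the base axis. Payload 4.2 kg.
Tool frame: the origin (TCP) lies at the very end of the fingers, on their centre line; the grasp point (between the pads) lies manip.grip_depth behind it (manip.grip_depth is the distance from the TCP to the grasp point, in m); z points along the fingers, y is the line along which they close (so a half turn about z gives the same grasp; the last joint's range is limited). The gripper opens to 87 mm and grips with 3 to 60 N. Pads are 19 mm wide; open, the fingers measure 117 mm over their backs; the gripper's body (75 mm by 190 mm) begins 51 mm behind the grasp point.
Start: joints at [1.386, 0.385, 0.008, 0, -1.194, -0.259], TCP at [0.268, 0.564, 0.223] pointing down, gripper open.
Joint ranges: [-3.14, 3.14], [-1.21, 2.06], [-1.07, 1.41], [-3.16, 2.05], [-2.99, -0.16], [-3.1, 3.1]. Speed limits (rad/s): [2.79, 2.79, 3.14, 3.14, 3.14, 3.14].

### API

Orientations are given as a unit quaternion [x, y, z, w].
In Python, from rig import manip, cams, close_job gives the robot as it stands.
- The arm moves only by the tool carry_out, never from a script. Its argument "moves" is a list that holds one entry, the list of rows, each a list of 5 numbers: the shift along the tool's x, y, z in mm, then the turn about the tool's z in rad, then the finger opening in mm, from 0 to 87. In form: [[[tx, ty, tz, turn, hand], ...]]. A call has 1 to 20 rows; each row shifts and turns the commanded pose from where the row before left it, along the tool's axes as they then stand; what a row does not reach is not made up. A row lasts 1/12 s, in which the tool goes at most 41.7 mm and 7.16 degrees, less where a joint would pass 70% of its speed; a pose out of reach is approached as far as the arm can. A call with a gripper value outside its range is refused whole. The fingers move at their own pace and stop on an object; the grip force is fixed at half the most. Time passes only in rows, so rows that do not move let the fingers close. It gives the time, the measured TCP pose, the force, the opening and the grip force at its end, in the units of the state.
- manip.state(): the state, without advancing time (a new reading comes with each control period).
- cams.get_image(name): name is "side" or "top"; returns the picture (420x560x3 uint8, red, green, blue); there is no depth.
- cams.camera_params(name): a dict with "camera_matrix" (3x3 intrinsics, pixels), "R" (3x3) and "t" (3): a world point X has camera coordinates R X + t. Camera axes: x right, y down, z forward; pixel columns grow to the right and rows downward; lengths in m; the calibration is good to about 2 mm. A picture is of the moment at which its call begins. camera_params takes no time and is no camera call.
- close_job(): hands the job in; it is judged then, once.
The state is a dict: "clock": time; "joints": joint angles; "qd": joint speeds; "tau": joint torques, N m; "position": TCP position; "ee_rot": TCP orientation; "contact_force": force on the tool from outside, world axes, zero at the start; "ft_torque": the same for the moment, N m; "grip_width": finger opening in m; "finger_force": force on a finger pad.
Only numpy, scipy, OpenCV 4.12 (cv2) and the standard library are available. Lean on these libraries where they do the work, as an engineer would, in place of code of your own. Each camera call takes 0.05 s, during which the arm holds its last target. There are 200 camera calls.

## Working session

There is one attempt and no reset: what is moved stays moved. The work goes in short steps, Python scripts to look and compute and a tool call to move; the robot and the scene stay as the last step left them, time stands still between calls to the robot, and variables do not carry over. Pictures are saved under pics/ and viewed, at most 10 in all, crops included, and the job is handed in when it is done.

Besides the shell and the picture viewer there is one more tool, called after "Call:" as name([rows], argument=value, ...), one row to a line, values as JSON. carry_out: Moves the arm, as the interface text tells. Its arguments: {"type":"object","properties":{"moves":{"type":"array","items":{"type":"array","items":{"type":"array","items":{"type":"number"}}}}},"required":["moves"]}

```bash
mkdir -p pics; python3 - <<'E'
from rig import manip,cams
import cv2
print(manip.state(), manip.grip_depth)
for n in("side","top"):
    im=cams.get_image(n);cv2.imwrite(f"pics/{n}0.png",im[:,:,::-1])
    p=cams.camera_params(n);print(n,p)
E
```

```text
{'clock': 0.0, 'joints': array([ 1.38557253e+00,  3.85563152e-01,  6.63223197e-03, -5.17894282e-04,
       -1.19401622e+00, -2.58618716e-01]), 'qd': array([ 0.00019363, -0.0011485 ,  0.00062071,  0.00163004,  0.00124641,
       -0.00074067]), 'tau': array([ 6.67885870e-04, -3.90667355e+01,  1.87408751e+01,  4.21998963e+00,
        1.09609598e-02, -1.95973917e-04]), 'position': array([0.26809112, 0.56390841, 0.22145534]), 'ee_rot': array([ 9.75454749e-01, -2.20197225e-01, -2.01062664e-04,  1.08351106e-03]), 'contact_force': array([ 1.8778626 , -0.443442  ,  0.43973775]), 'ft_torque': array([0.00846274, 0.00489649, 0.00025181]), 'finger_force': 0.0, 'grip_width': 0.08716400083269259} 0.0187
side {'camera_matrix': array([[382.81972848,   0.        , 280.35802413],
       [  0.        , 382.81972848, 209.34866727],
       [  0.        ,   0.        ,   1.        ]]), 'R': array([[ 0.78892907, -0.61445752, -0.00573402],
       [-0.4395596 , -0.5578001 , -0.7040216 ],
       [ 0.42939293,  0.55794354, -0.71015542]]), 't': array([-0.47812752,  0.34522267,  0.88689069])}
top {'camera_matrix': array([[440.20203371,   0.        , 280.36372357],
       [  0.        , 440.20203371, 209.49068013],
       [  0.        ,   0.        ,   1.        ]]), 'R': array([[ 1.81984585e-03, -9.99933302e-01, -1.14052268e-02],
       [-9.81878374e-01,  3.74582654e-04, -1.89511791e-01],
       [ 1.89503423e-01,  1.15434278e-02, -9.81812203e-01]]), 't': array([-0.00973636,  0.61436825,  1.42489873])}
```

View pics/side0.png

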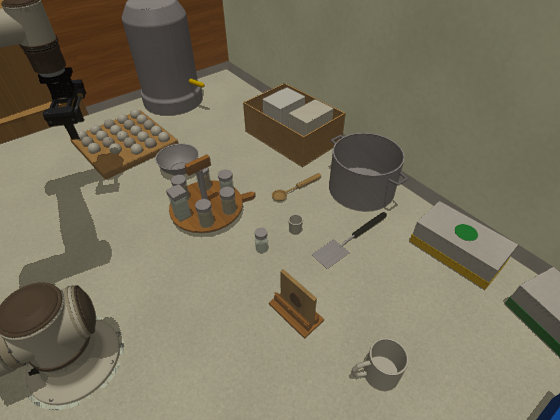

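View pics/top0.png

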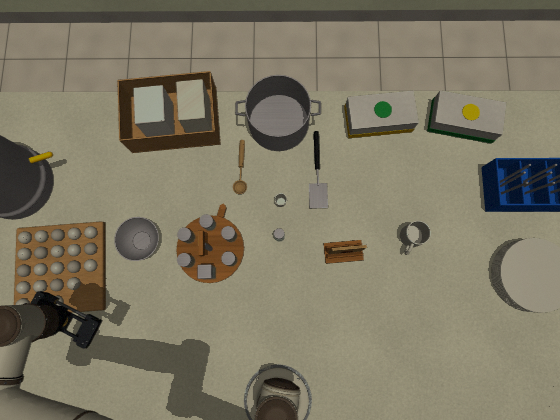

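The side view shows the sign at (297,300), the carousel at (206,195) with its handle at (198,164), and the square jar at (178,203). The top view has the sign at (344,250), the carousel at (210,248), the square jar at about (205,271) and the pointer tip at about (223,208). I'll zoom in on both.

```bash
python3 - <<'E'
import cv2,numpy as np
a=cv2.imread("pics/top0.png");b=cv2.imread("pics/side0.png")
f=lambda i,x,y,w,h,s:cv2.resize(i[y:y+h,x:x+w],None,fx=s,fy=s,interpolation=cv2.INTER_CUBIC)
A=f(a,165,195,100,100,4);B=f(a,310,220,66,50,6);C=f(b,255,260,80,80,5);D=f(b,155,145,110,90,3.6)
o=np.zeros((600,800,3),np.uint8)
for t,x,y in((A,0,0),(f(a,310,220,66,50,6),402,0),(C[:290],402,305),(f(b,155,145,110,90,2.1),0,405)):
    h,w=t.shape[:2];h=min(h,600-y);w=min(w,800-x);o[y:y+h,x:x+w]=t[:h,:w]
cv2.imwrite("pics/z.png",o)
E
```

```text
(no output)
```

View pics/z.png

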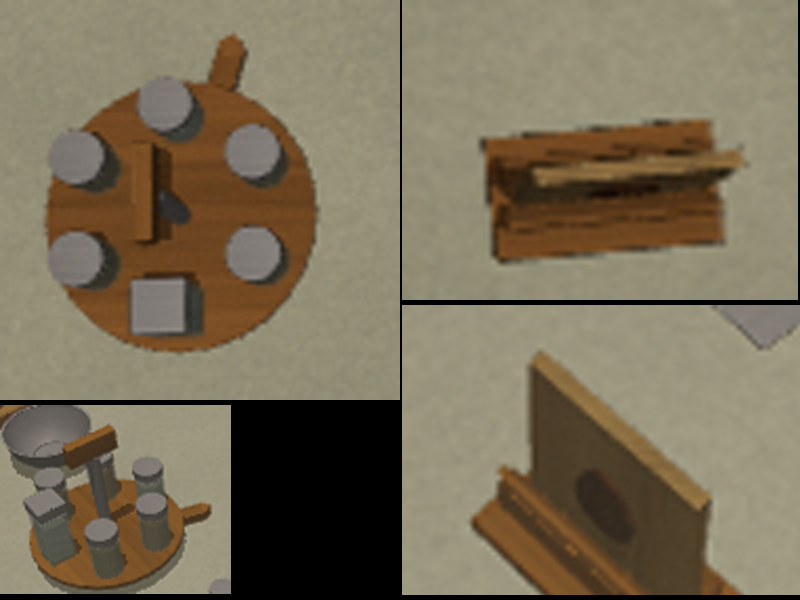

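Zoomed in (top-view pixels):
- **Sign:** top edge runs (332.2,249.5) to (366.8,246.3).
- **Stand:** foot corners are at about (324,243), (362,240), (364,260.5) and (326,263).
- **Carousel:** tray centre (210.2,249), handle top (201,243), square jar cap (204.5,271.2), pointer tip (223,205).

The egg faces the robot.

```bash
cat >h.py <<'E'
import numpy as np
from rig import manip,cams
from scipy.spatial.transform import Rotation as Ro
def ray(n,u,v,z):
    p=cams.camera_params(n);R=p["R"];c=-R.T@p["t"];d=R.T@np.linalg.solve(p["camera_matrix"],[u,v,1.])
    return c+d*(z-c[2])/d[2]
def goal(pos,yaw):  # tool-frame shift mm and turn so tool y axis is at yaw (mod pi)
    s=manip.state();R=Ro.from_quat(s["ee_rot"]).as_matrix()
    y=np.arctan2(R[1,1],R[0,1]);t=-((yaw-y+np.pi/2)%np.pi-np.pi/2)
    print("shift",(R.T@(np.array(pos)-s["position"])*1000).round(1),"turn",round(t,3),"y now",round(y,3),"q6",s["joints"][5].round(3))
E
python3 - <<'E'
from h import *
np.set_printoptions(precision=4,suppress=True)
P=lambda *a:print(a,ray(*a))
a=ray("top",332.2,249.5,.13);b=ray("top",366.8,246.3,.13);print("sign",a,b,(a+b)/2,np.linalg.norm(a-b),np.arctan2(*(a-b)[[1,0]]))
a2=ray("side",282.6,270,.13);b2=ray("side",316.2,299.5,.13);print("sign side",a2,b2,(a2+b2)/2,np.linalg.norm(a2-b2))
c=[(402-402+0,0)]
f=[ray("top",310+(x-402)/6,220+y/6,.01) for x,y in((488,140),(712,122),(724,243),(498,260))]
print("foot",np.mean(f,0),np.arctan2(*(f[0]+f[3]-f[1]-f[2])[[1,0]]))
h=ray("top",200.9,242.8,.204);t=ray("top",210.2,249,.032);j=ray("top",204.5,271.2,.137);p=ray("top",223,205,.015)
hs=ray("side",155+(90-0)/2.1,145+(438-405)/2.1,.204)
print("handle",h,hs,"tray",t,"jar",j,"ptr",p,np.linalg.norm((j-t)[:2]),np.linalg.norm((p-t)[:2]))
an=lambda v:np.arctan2(v[1],v[0])
print("jar ang",an(j-t),"ptr",an(p-t), "diff",an(p-t)-an(j-t))
print("bowl",ray("top",137,240,.06),"shaker",ray("top",280,200,.07),"cup",ray("top",279,235,.05))
E
```

```text
sign [ 0.4724 -0.1734  0.13  ] [ 0.4825 -0.2824  0.13  ] [ 0.4774 -0.2279  0.13  ] 0.10943550819580264 1.663714704519567
sign side [ 0.4763 -0.1764  0.13  ] [ 0.4857 -0.2844  0.13  ] [ 0.481  -0.2304  0.13  ] 0.10846246796215417
foot [ 0.4765 -0.226   0.01  ] 1.6491316977875372
handle [0.4848 0.227  0.204 ] [0.4871 0.2225 0.204 ] tray [0.4836 0.2279 0.032 ] jar [0.4038 0.2255 0.137 ] ptr [0.6388 0.1911 0.015 ] 0.07983784364385245 0.15950529579097575
jar ang -3.1108254742595145 ptr -0.23303304750550155 diff 2.877792426754013
bowl [0.5107 0.4687 0.06  ] shaker [ 0.6447 -0.0081  0.07  ] cup [ 0.5289 -0.0048  0.05  ]
```

Call:
carry_out([
  [[0,0,-12,0.116,87],[0,0,-12,0.116,87],[0,0,-12,0.116,87],[0,0,-12,0.116,87],[0,0,-12,0.116,87],[0,0,-12,0.116,87],[0,0,-12,0.116,87],[0,0,-12,0.116,87],[0,0,-12,0.116,87],[10,-15,0,0,87],[20,-20,0,0,87],[25,-20,0,0,87],[28,-20,0,0,87],[28,-20,0,0,87],[28,-20,0,0,87],[28,-20,0,0,87],[28,-5,0,0,87],[28,0,0,0,87],[28,0,0,0,87],[28,0,0,0,87]],
])

```text
clock: 1.77
position: [0.4309, 0.2964, 0.3299]
ee_rot: [0.736, -0.677, -0.0, 0.001]
contact_force: [0.1, -0.1, 0.5]
grip_width: 0.0875
finger_force: 0.0
```

```bash
python3 -c "
from h import *
print(manip.state()['position'],manip.state()['joints'])
goal([.478,-.229,.22],.087)"
```

```text
[0.43087796 0.29636698 0.32989781] [ 9.12873303e-01  1.50634853e-01 -4.67090561e-02 -2.75195276e-04
 -1.37476179e+00 -8.30186998e-01]
shift [527.4  -3.7 110.3] turn -0.004 y now -3.059 q6 -0.83
```

Call:
carry_out([
  [[30,0,0,0,87],[30,0,0,0,87],[30,0,0,0,87],[30,0,0,0,87],[30,0,0,0,87],[30,0,0,0,87],[30,0,0,0,87],[30,0,0,0,87],[30,0,0,0,87],[30,0,0,0,87],[30,0,0,0,87],[30,0,0,0,87],[30,0,0,0,87],[30,0,10,0,87],[30,0,15,0,87],[30,0,20,0,87],[20,0,20,0,87],[10,0,20,0,87],[0,0,10,0,87],[0,0,0,0,87]],
])

```text
clock: 3.43
position: [0.4714, -0.2101, 0.2325]
ee_rot: [0.735, -0.678, -0.003, 0.002]
contact_force: [-0.3, 0.8, 0.4]
grip_width: 0.087
finger_force: 0.0
```

```bash
python3 -c "
from h import *
print(manip.state()['position'],manip.state()['joints'])
goal([.479,-.229,.098],.087)"
```

```text
[ 0.47135651 -0.21010932  0.2324877 ] [-1.05121843e-01  1.95016926e-01 -2.34598636e-01 -1.10598250e-03
 -1.14791227e+00  1.86849417e-01]
shift [ 19.7  -6.9 134.4] turn -0.006 y now -3.06 q6 0.187
```

Call:
carry_out([
  [[10,-3,0,0,87],[10,-4,0,0,87],[0,0,15,0,87],[0,0,20,0,87],[0,0,20,0,87],[0,0,15,0,87],[0,0,0,0,87],[0,0,0,0,87]],
])

```text
clock: 4.1
position: [0.4828, -0.2298, 0.1664]
ee_rot: [0.736, -0.677, 0.001, 0.0]
contact_force: [0.2, -1.6, 0.2]
grip_width: 0.087
finger_force: 0.0
```

```bash
python3 -c "
from h import *
import cv2
print(manip.state()['position'],manip.state()['joints'])
goal([.479,-.229,.098],.087)
im=cams.get_image('side')[200:350,220:400,::-1]
cv2.imwrite('pics/s1.png',cv2.resize(im,None,fx=4,fy=4,interpolation=2))"
```

```text
[ 0.48284684 -0.22981343  0.16637739] [-1.40370353e-01  2.81095307e-01 -2.97308542e-01  7.72326249e-04
 -9.91455942e-01  2.23951600e-01]
shift [-1.2  3.8 68.4] turn -0.003 y now -3.058 q6 0.224
```

View pics/s1.png

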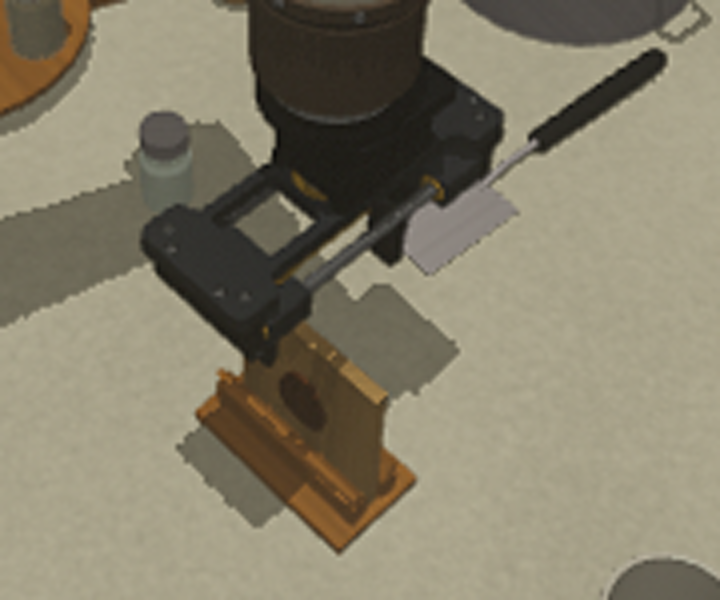

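The open gripper straddles the sign's top edge, at about (315,345) in the crop. I'll go down and grip.

Call:
carry_out([
  [[-1,3,15,0,87],[0,0,20,0,87],[0,0,20,0,87],[0,0,13,0,87],[0,0,0,0,60],[0,0,0,0,40],[0,0,0,0,25],[0,0,0,0,10],[0,0,0,0,0],[0,0,0,0,0],[0,0,0,0,0],[0,0,0,0,0],[0,0,0,0,0]],
])

```text
clock: 5.23
position: [0.4789, -0.2289, 0.0977]
ee_rot: [0.736, -0.677, 0.0, -0.0]
contact_force: [0.1, -0.1, 0.0]
grip_width: 0.0352
finger_force: 0.0
```

```bash
python3 -c "
from h import *
s=manip.state();print(s['position'],s['joints'],s['contact_force'],s['grip_width'],s['finger_force'])"
```

```text
[ 0.47886861 -0.22885781  0.09769419] [-1.39972211e-01  3.54669110e-01 -3.91046890e-01  4.40545991e-05
 -8.24832626e-01  2.22968065e-01] [ 0.10968096 -0.11585345  0.02040956] 0.03519487301337526 0.0
```

Fingers are still closing; continue, then lift.

Call:
carry_out([
  [[0,0,0,0,0],[0,0,0,0,0],[0,0,0,0,0],[0,0,0,0,0],[0,0,0,0,0],[0,0,0,0,0],[0,0,0,0,0],[0,0,0,0,0],[0,0,0,0,0],[0,0,0,0,0]],
])

```text
clock: 6.07
position: [0.4788, -0.2288, 0.0975]
ee_rot: [0.736, -0.677, -0.0, 0.0]
contact_force: [0.6, -0.5, -0.9]
grip_width: 0.0094
finger_force: 30.0
```

Call:
carry_out([
  [[0,0,-5,0,0],[0,0,-10,0,0],[0,0,-15,0,0],[0,0,-15,0,0],[0,0,-15,0,0],[0,0,-10,0,0],[0,0,-5,0,0],[0,0,0,0,0],[0,0,0,0.06,0],[0,0,0,0.1,0],[0,0,0,0.1,0],[0,0,0,0.1,0],[0,0,0,0.1,0],[0,0,0,0.1,0],[0,0,0,0.1,0],[0,0,0,0.1,0],[0,0,0,0.1,0],[0,0,0,0.1,0],[0,0,0,0.1,0],[0,0,0,0.1,0]],
])

```text
clock: 7.73
position: [0.4781, -0.2286, 0.1715]
ee_rot: [-0.242, 0.97, 0.001, -0.001]
contact_force: [-0.1, -0.2, -1.4]
grip_width: 0.0096
finger_force: 30.0
```

Call:
carry_out([
  [[0,0,0,0.1,0],[0,0,0,0.1,0],[0,0,0,0.1,0],[0,0,0,0.1,0],[0,0,0,0.1,0],[0,0,0,0.1,0],[0,0,0,0.1,0],[0,0,0,0.1,0],[0,0,0,0.1,0],[0,0,0,0.1,0],[0,0,0,0.1,0],[0,0,0,0.1,0],[0,0,0,0.1,0],[0,0,0,0.1,0],[0,0,0,0.1,0],[0,0,0,0.1,0],[0,0,0,0.1,0],[0,0,0,0.1,0],[0,0,0,0,0],[0,0,0,0,0]],
])

```text
clock: 9.4
position: [0.4783, -0.2287, 0.1718]
ee_rot: [0.607, 0.795, -0.0, -0.001]
contact_force: [0.1, 0.6, -0.6]
grip_width: 0.0098
finger_force: 30.0
```

```bash
python3 -c "
from h import *
import cv2
s=manip.state();print(s['position'],s['joints'],s['contact_force'],s['grip_width'],s['finger_force'])
goal([.4788,-.2288,.0975],.086)
im=cams.get_image('side')[200:350,220:400,::-1]
im2=cams.get_image('top')[200:290,290:400,::-1]
o=np.zeros((600,800,3),np.uint8);o[:450,:540]=cv2.resize(im,(540,450),interpolation=2);o[:225,540:]=cv2.resize(im2,(275,225))[:,:260]
cv2.imwrite('pics/s2.png',o)"
```

```text
[ 0.47834612 -0.22870366  0.17178533] [-1.39954538e-01  2.69629365e-01 -2.98104192e-01 -2.35413441e-04
 -1.00472896e+00 -2.73446782e+00] [ 0.09110918  0.64865995 -0.64162432] 0.009832567327165734 29.999750219285488
shift [-0.3  0.5 74.3] turn 0.181 y now 0.267 q6 -2.734
```

View pics/s2.png

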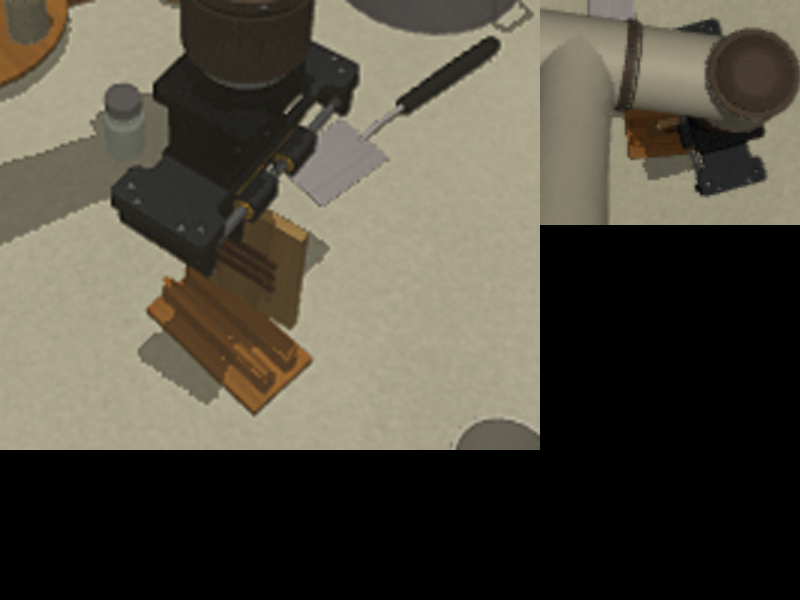

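The sign is lifted and its bars (crop (248,265)) now face the robot, so the egg looks away. I'll finish the turn and lower it.

Call:
carry_out([
  [[0,0,0,0.09,0],[0,0,0,0.092,0],[0,0,0,0,0],[0,0,10,0,0],[0,0,10,0,0],[0,0,8,0,0],[0,0,6,0,0],[0,0,6,0,0],[0,0,6,0,0],[0,0,6,0,0],[0,0,0,0,0]],
])

```text
clock: 10.42
position: [0.478, -0.2286, 0.1191]
ee_rot: [0.677, 0.736, -0.001, -0.001]
contact_force: [-0.9, -0.6, -0.6]
grip_width: 0.0099
finger_force: 30.0
```

```bash
python3 -c "
from h import *
goal([.4788,-.2288,.0975],.086)"
```

```text
shift [-0.3  0.9 21.6] turn -0.004 y now 0.082 q6 -2.919
```

Call:
carry_out([
  [[0,0,5,0,0],[0,0,5,0,0],[0,0,5,0,0],[0,0,3,0,0],[0,0,2,0,0],[0,0,1,0,0],[0,0,0,0,0],[0,0,0,0,0]],
])

```text
clock: 11.08
position: [0.479, -0.2289, 0.0997]
ee_rot: [0.677, 0.736, 0.0, 0.0]
contact_force: [0.4, -0.9, -1.1]
grip_width: 0.0102
finger_force: 30.0
```

Call:
carry_out([
  [[0,0,1,0,0],[0,0,1,0,0],[0,0,0,0,0],[0,0,0,0,15],[0,0,0,0,20],[0,0,0,0,30],[0,0,0,0,50],[0,0,0,0,50],[0,0,0,0,50],[0,0,0,0,50],[0,0,0,0,50],[0,0,0,0,50],[0,0,0,0,50],[0,0,0,0,50]],
])

```text
clock: 12.25
position: [0.4788, -0.2288, 0.0975]
ee_rot: [0.677, 0.736, -0.0, -0.0]
contact_force: [-0.7, 0.3, -0.6]
grip_width: 0.0499
finger_force: 0.0
```

Call:
carry_out([
  [[0,0,-10,0,50],[0,0,-20,0,50],[0,0,-25,0,50],[0,0,-25,0,50],[0,0,-25,-0.08,50],[0,0,-25,-0.11,50],[0,0,-25,-0.11,50],[0,0,-25,-0.11,50],[0,0,-25,-0.11,50],[0,0,-25,-0.11,50],[0,0,0,-0.11,50],[0,0,0,-0.11,50],[0,0,0,-0.11,50],[0,0,0,-0.11,50],[0,0,0,-0.11,50],[0,0,0,-0.11,50],[0,0,0,-0.11,50],[0,0,0,-0.12,50],[0,0,0,0,50],[0,0,0,0,50]],
])

```text
clock: 13.92
position: [0.4787, -0.2288, 0.3282]
ee_rot: [-0.014, 1.0, -0.0, 0.0]
contact_force: [-0.2, -0.2, 0.5]
grip_width: 0.05
finger_force: 0.0
```

Call:
carry_out([
  [[0,10,0,0,50],[0,20,0,0,50],[0,30,0,0,50],[0,30,0,0,50],[0,30,0,0,50],[0,30,0,0,50],[0,30,0,0,50],[0,30,0,0,50],[0,30,0,0,50]],
])

```text
clock: 14.67
position: [0.4705, 0.0129, 0.3279]
ee_rot: [-0.015, 1.0, 0.0, 0.0]
contact_force: [1.0, 0.1, 0.1]
grip_width: 0.05
finger_force: 0.0
```

```bash
python3 -c "
from h import *
import cv2
goal([.485,.227,.27],1.60)
im=cams.get_image('side')[240:350,240:350,::-1]
im2=cams.get_image('top')[190:300,160:380,::-1]
o=np.zeros((600,800,3),np.uint8);o[:300,:300]=cv2.resize(im,(300,300),interpolation=2);o[200:600,300:800]=cv2.resize(im2,(800,400),interpolation=2)[:,300:];o[300:600,:300]=cv2.resize(im2[:100,:100],(300,300),interpolation=2)
cv2.imwrite('pics/s3.png',o)"
```

```text
shift [-20.9 213.5  58. ] turn 0.001 y now 1.601 q6 -1.915
```

View pics/s3.png

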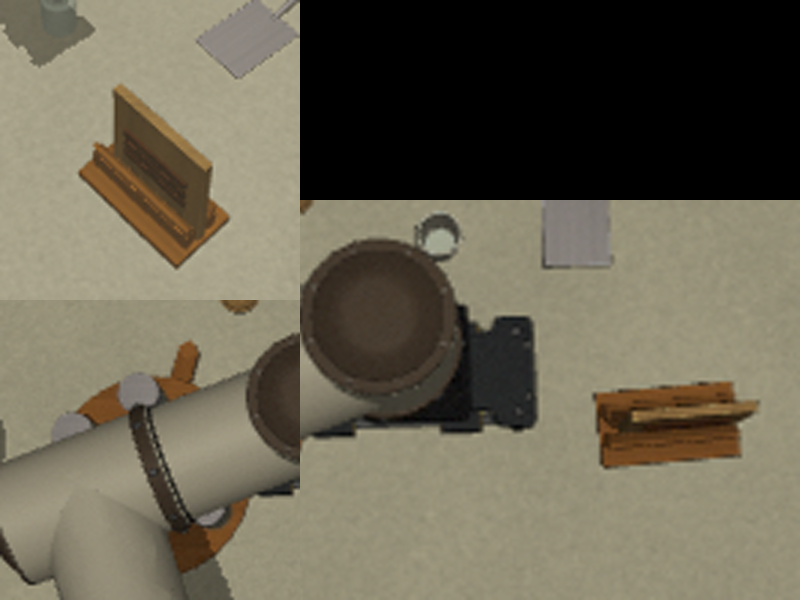

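The sign stands seated with its bars towards the robot (crop (155,165)), square in the stand. On to the handle.

Call:
carry_out([
  [[-5,25,0,0,60],[-5,30,0,0,60],[-5,30,0,0,60],[-6,30,0,0,60],[0,30,0,0,60],[0,28,0,0,60],[0,25,0,0,60],[0,15,0,0,60],[0,0,20,0,60],[0,0,20,0,60],[0,0,15,0,60],[0,0,0,0,60],[0,0,0,0,60]],
])

```text
clock: 15.85
position: [0.4853, 0.224, 0.2724]
ee_rot: [-0.015, 1.0, -0.001, -0.0]
contact_force: [0.3, -0.3, 1.3]
grip_width: 0.06
finger_force: 0.0
```

```bash
python3 -c "
from h import *
import cv2
goal([.485,.226,.172],1.60)
im=cams.get_image('side')[110:240,130:280,::-1]
cv2.imwrite('pics/s4.png',cv2.resize(im,None,fx=4,fy=4,interpolation=2))"
```

```text
shift [  0.2   2.1 100.4] turn 0.002 y now 1.602 q6 -2.277
```

View pics/s4.png

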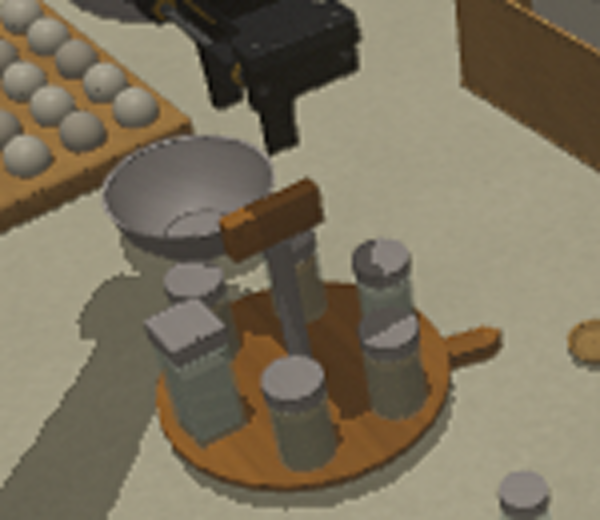

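The fingers, at (222,90) and (280,140), straddle the handle at (272,220) below. I'll descend and close.

Call:
carry_out([
  [[0,2,15,0,60],[0,0,20,0,60],[0,0,20,0,60],[0,0,20,0,60],[0,0,15,0,60],[0,0,10,0,60],[0,0,0,0,30],[0,0,0,0,0],[0,0,0,0,0],[0,0,0,0,0],[0,0,0,0,0],[0,0,0,0,0],[0,0,0,0,0],[0,0,0,0,0],[0,0,0,0,0],[0,0,0,0,0],[0,0,0,0,0],[0,0,0,0,0],[0,0,0,0,0],[0,0,0,0,0]],
])

```text
clock: 17.57
position: [0.4855, 0.2301, 0.173]
ee_rot: [-0.016, 1.0, 0.003, 0.001]
contact_force: [-2.0, 10.3, 1.7]
grip_width: 0.0157
finger_force: 30.0
```

```bash
python3 -c "
from h import *
s=manip.state();print(s['position'],s['contact_force'],s['ft_torque'],s['grip_width'],s['finger_force'],s['joints'])"
```

```text
[0.48550566 0.23008589 0.17301887] [-2.03989564 10.29021846  1.6556121 ] [2.71430557 0.92961357 0.01872296] 0.015707998760321445 29.97848709113896 [ 0.74263812  0.27685192 -0.28299437 -0.00380647 -1.00517584 -2.27864381]
```

Call:
carry_out([
  [[0,2,0,0,0],[0,2,0,0,0],[0,0,0,0,0],[0,0,0,0,0]],
])

```text
clock: 17.9
position: [0.4854, 0.2302, 0.173]
ee_rot: [-0.016, 1.0, -0.0, 0.0]
contact_force: [-0.6, -3.7, 3.1]
grip_width: 0.016
finger_force: 30.0
```

Call:
carry_out([
  [[0,-1,0,-0.05,0],[0,0,0,-0.1,0],[0,0,0,-0.1,0],[0,0,0,-0.1,0],[0,0,0,-0.1,0],[0,0,0,-0.1,0],[0,0,0,-0.1,0],[0,0,0,-0.1,0],[0,0,0,-0.1,0],[0,0,0,-0.1,0],[0,0,0,-0.1,0],[0,0,0,-0.1,0],[0,0,0,-0.1,0],[0,0,0,-0.1,0],[0,0,0,-0.1,0],[0,0,0,-0.1,0],[0,0,0,0,0]],
])

```text
clock: 19.32
position: [0.4864, 0.2292, 0.173]
ee_rot: [0.712, -0.703, 0.001, -0.001]
contact_force: [5.2, -2.8, 1.5]
grip_width: 0.016
finger_force: 30.1
```

```bash
python3 -c "
from h import *
s=manip.state();print(s['position'],s['contact_force'],s['grip_width'],s['joints'])
goal([.485,.23,.173],-.24+np.pi/2)"
```

```text
[0.48641622 0.22917131 0.17297445] [ 5.17305797 -2.82886204  1.4916038 ] 0.01601642587758897 [ 0.7429837   0.27898356 -0.28219104  0.00185607 -1.00823062 -0.73126997]
shift [-0.8  1.4 -0. ] turn -1.318 y now -3.129 q6 -0.731
```

Call:
carry_out([
  [[0,-1,0,-0.05,0],[0,0,0,-0.1,0],[0,0,0,-0.1,0],[0,0,0,-0.1,0],[0,0,0,-0.1,0],[0,0,0,-0.1,0],[0,0,0,-0.1,0],[0,0,0,-0.1,0],[0,0,0,-0.1,0],[0,0,0,-0.1,0],[0,0,0,-0.1,0],[0,0,0,-0.1,0],[0,0,0,-0.1,0],[0,0,0,-0.06,0],[0,0,0,-0.05,0],[0,0,0,-0.05,0],[0,0,0,0,0],[0,0,0,0,0]],
])

```text
clock: 20.82
position: [0.4874, 0.23, 0.173]
ee_rot: [0.997, -0.076, 0.001, -0.001]
contact_force: [5.7, -0.7, 0.3]
grip_width: 0.0158
finger_force: 30.0
```

```bash
python3 -c "
from h import *
import cv2
s=manip.state();print(s['position'],s['contact_force'],s['grip_width'],s['finger_force'])
goal([.485,.23,.173],-.24+np.pi/2)
im=cams.get_image('side')[130:240,150:280,::-1];t=cams.get_image('top')[180:300,150:280,::-1]
o=np.zeros((330,790,3),np.uint8);o[:,:390]=cv2.resize(im,(390,330),interpolation=2);o[:,400:]=cv2.resize(t,None,fx=3,fy=3,interpolation=2)[:330]
cv2.imwrite('pics/s5.png',o)"
```

```text
[0.48744942 0.23003598 0.17300929] [ 5.7019751  -0.73498302  0.32452988] 0.015816438564590637 30.016906466335058
shift [-2.4  0.4  0. ] turn 0.087 y now -1.724 q6 0.675
```

View pics/s5.png

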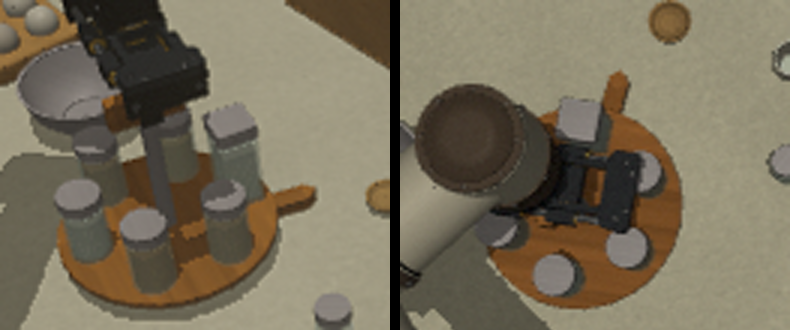

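The square jar is now near the pointer: top-view crop has its cap at (579,118) and the pointer tip at (618,76). I'll measure the rest.

```bash
python3 -c "
from h import *
a=lambda x,y,z:ray('top',150+(x-400)/3,180+y/3,z)
c=np.array([.486,.230]);an=lambda v:np.arctan2(v[1],v[0])
for n,p in(('jar',a(579,118,.137)),('tip',a(618,76,.015)),('root',a(613,108,.015))):print(n,p,an(p[:2]-c),np.linalg.norm(p[:2]-c))
q=lambda x,y,z:ray('side',150+x/3,130+y/3,z)
for n,p in(('jar',q(231,125,.137)),('tip',q(315,194,.015))):print(n,p,an(p[:2]-c),np.linalg.norm(p[:2]-c))
"
```

```text
jar [0.5674566  0.21465483 0.137     ] -0.18620234953205783 0.08288939384383454
tip [0.63763256 0.19222467 0.015     ] -0.2441541491684662 0.15626710360810678
root [0.59990354 0.19700458 0.015     ] -0.281960932721757 0.11858631061794721
jar [0.56357039 0.20400771 0.137     ] -0.3233218310497903 0.08180931602539647
tip [0.64158081 0.18050042 0.015     ] -0.30803291897755725 0.16326542151385912
```

Call:
carry_out([
  [[0,0,0,0.03,0],[0,0,0,0.03,0],[0,0,0,0,0],[0,0,0,0,0],[0,0,0,0,0],[0,0,0,0,0],[0,0,0,0,0],[0,0,0,0,0]],
])

```text
clock: 21.58
position: [0.4874, 0.2299, 0.173]
ee_rot: [0.994, -0.106, 0.001, -0.001]
contact_force: [5.5, -0.9, 1.4]
grip_width: 0.0158
finger_force: 30.0
```

```bash
python3 -c "
from h import *
import cv2
s=manip.state();print(s['position'],s['contact_force'],s['finger_force'],s['qd'])
goal([.485,.23,.173],-.24+np.pi/2)
t=cams.get_image('top')[190:280,190:370,::-1]
cv2.imwrite('pics/s6.png',cv2.resize(t,None,fx=4.4,fy=4.4,interpolation=2))"
```

```text
[0.48742442 0.22993825 0.17298425] [ 5.46104424 -0.93945664  1.42653764] 30.020369393751025 [-0.00126366  0.00010778  0.00107871  0.00161516  0.00097808 -0.00097598]
shift [-2.4  0.5 -0. ] turn 0.027 y now -1.784 q6 0.615
```

View pics/s6.png

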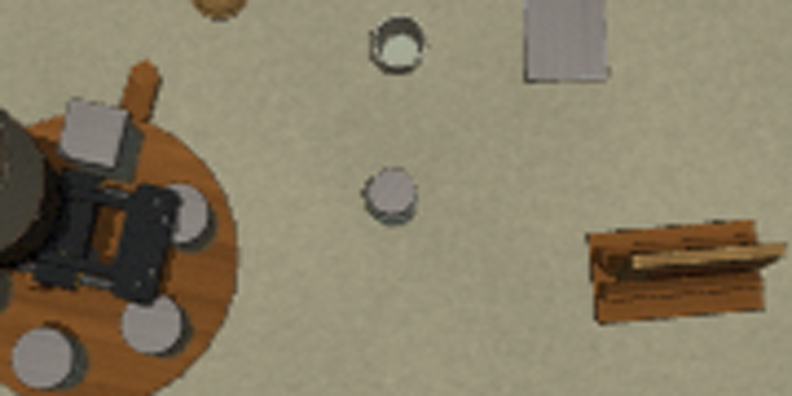

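The jar cap at (94,133) now lies in line with the pointer (tip (146,65)). The sign is seated and the bystanders haven't moved. Handing in.

```bash
python3 -c "
from rig import close_job
print(close_job())"
```

```text
the job is handed in; nothing more can be done
None
```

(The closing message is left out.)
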